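# Set out the film loading counter for work in the dark

### The arm

A 6-joint arm with a two-finger parallel gripper is mounted at the origin on the work surface. World frame = base frame: x ahead of the robot, y to its left, z up, the work surface at z = 0. Lengths are in m, angles in degrees, forces in N, time in s.
With the tool pointing down it reaches from about 0.375 to 0.75 m from the base axis. Payload 9 kg.
Tool frame: the origin (TCP) lies where the fingers leave the gripper's body, on its centre line; the fingertips stand 73 mm ahead of it and the grasp point (between the pads) lies 54 mm ahead of it (robot.tip_reach is the distance from the TCP to the fingertips, in m); z points along the fingers, y is the line along which they close (so a half turn about z gives the same grasp; the last joint's range is limited). The gripper opens to 85 mm and grips with 20 to 120 N. Pads are 22 mm wide; open, the fingers measure 114 mm over their backs; the gripper's body (76 mm by 85 mm) begins 54 mm behind the grasp point. The pads swing forward as they close: fully open they stand 13 mm farther back than shut.
Start: joints at [-81.629, 5.964, 5.575, 89.605, 0, 77.527], TCP at [0.214, -0.561, 0.304] pointing down, gripper open.
Joint ranges: [-171.21, 171.21], [-48.23, 106.86], [-62.78, 66.21], [-105.2, 120.99], [-86.42, 89.51], [-180, 180]. Speed limits (degrees/s): [127.2, 127.2, 147.25, 180, 180, 180].

### API

Orientations are given as [roll, pitch, yaw] about the fixed x, y, z axes, in that order (R = Rz(yaw) Ry(pitch) Rx(roll)).
In Python, from plant import robot gives the robot as it stands. Calls block until the motion is done:
- robot.move_pose(position, orientation): joint-space move of the TCP to a pose.
- robot.line_to(position, vel=0.15, rotation=None, guard=None): straight line of the TCP; rotation=None keeps the orientation; vel is the mean speed in m/s. With guard (N) it stops when the force on the tool has changed by that much, and returns True; else False.
- robot.goto_joints(angles): joint-space move.
- robot.set_gripper(opening): finger opening in m; the grip force is fixed at half the most; returns when the fingers have stopped.
- robot.pause(seconds).
- robot.ik(position, orientation): joint angles nearest the present ones, or None.
- robot.observe(): the state.
- robot.grab_frame(name): name is "side" or "top" or "wrist"; returns the picture (480x640x3 uint8, blue, green, red); there is no depth.
- robot.get_calibration(name): a dict with "vertical_fov" (degrees; the focal length in pixels is half the picture's height over the tangent of half this angle, whatever the lens; pixels are square), "cx", "cy" (the principal point, pixels), "k1" (the pictures are not rectified: a ray, as slopes to the right and down, at radius r is drawn at 1 + k1 r^2 times it, then the intrinsics apply), "rvec" (rotation vector, rad) and "tvec" (3), from world to camera coordinates, as OpenCV has them. Camera axes: x right, y down, z forward; pixel columns grow to the right and rows downward; lengths in m; the calibration is good to about 2 mm. A picture is of the moment at which its call begins: read the wrist's pose just before it. get_calibration takes no time and is no camera call; for the wrist camera it gives the pose at the moment of the call.
A pose or a line that the arm cannot do raises robot.IKError and nothing moves.
- robot.job_done(): hands the job in; it is judged then, once.
The state is a dict: "time": time; "q": joint angles; "qvel": joint speeds; "joint_torque": joint torques, N m; "tool_pos": TCP position; "tcp_rot": TCP orientation; "ft_force": force on the tool from outside, world axes, zero at the start; "torque": the same for the moment, N m; "gripper_width": finger opening in m; "gripper_force": force on a finger pad.
Only numpy, scipy, OpenCV 4.12 (cv2) and the standard library are available. Lean on these libraries where they do the work, as an engineer would, in place of code of your own. Each camera call takes 0.05 s, during which the arm holds its last target. There are 200 camera calls.

### The job

Set out the loading counter for work in the dark, where everything is found by touch at even steps: the black iron weight and the cream tank lid are the landmarks and stay where they are, and the medium canister and the loupe are left alone. Put the brass lens cap flat and centred on top of the iron weight, stand the tall slim canister midway between the weight and the lid, and stand the steel film spool on its flange on the other side of the lid, so that weight, tall canister, lid and spool make one straight row with equal spacing between centres. Finally stand the squat wide canister behind the tall one (on the side away from the robot), square to the row and at that same centre spacing.

Things in the scene. Friction and masses are not known exactly. Their poses are not given: they have to be found in the camera images.
- iron_weight: Black iron lens weight, a plain all-black upright disc, diameter 68 mm, height 38 mm, flat top of diameter 62 mm, 0.95 kg. A landmark: it stays put. Its centre is always 220 mm from the tank lid's centre; it may be to the left or the right of the lid. Origin at the centre of its underside, z up along its axis.
- tank_lid: Cream bakelite changing-tank lid lying flat: disc of diameter 100 mm, 18 mm high, with a central knob (diameter 34 mm) up to 30 mm. A landmark: it stays put. Origin at the centre of its underside, z up along its axis. Its x axis lies along the line through the weight's and lid's centres and points roughly to the robot's left; its y axis points roughly towards the robot (at most 9 degrees off).
- lens_cap: Brass lens rear cap, a low knurled disc lying flat, diameter 52 mm (54 over the knurls), height 16 mm, about 70 g. Origin at the centre of its underside, z up along its axis.
- tall_canister: Tall slim canister, silver aluminium with black screw cap, the tallest and slimmest: diameter 38 mm, height 95 mm (cap the top 22 mm, diameter 30 mm), about 90 g. Origin at the centre of its underside, z up along its axis.
- squat_canister: Squat wide canister, silver aluminium with black screw cap, the lowest and widest: diameter 60 mm, height 42 mm (cap the top 14 mm, diameter 52 mm), about 100 g. Origin at the centre of its underside, z up along its axis.
- film_spool: Steel film spool standing on one flange: two flanges of diameter 50 mm and 4 mm thick, on a core of diameter 24 mm, total height 36 mm, about 80 g. Origin at the centre of its underside, z up along its axis.
- medium_canister: Loose medium canister, silver with black screw cap (diameter 40 mm), body diameter 48 mm, height 66 mm: not part of the job, leave it where it is. (The eight like it in the wooden rack at the back are fixed stock.) Origin at the centre of its underside, z up along its axis.
- loupe: Small film loupe, black barrel of diameter 48 mm on a grey foot of diameter 42 mm, height 46 mm: not part of the job, leave it where it is. Origin at the centre of its underside, z up along its axis.
Things that resemble listed ones, but are neither listed nor needed, are in the scene too. Several things have the shape of the film_spool; the one meant has the colours described above.

How it is judged:
By the outcome, as a careful person would: the job done as asked, in the order asked, and still so for the second after the job is handed in, with the robot touching nothing.
It also fails if it takes over 112 s, if anything falls off the work surface, if the arm or the gripper's body presses on something with over 40 N, if the wrist force passes 120 N, or if a joint passes its speed limit or range.

## Working session

There is one attempt and no reset: what is moved stays moved. The work goes in short steps, each a Python script; the robot and the scene stay as the last script left them, time stands still between calls to the robot, and variables do not carry over. Pictures are saved under pics/ and viewed, at most 14 in all, crops included, and the job is handed in when it is done.

```bash
ls; mkdir -p pics
python3 - <<'E'
from plant import robot
import cv2
for n in ("top","side"):
    cv2.imwrite(f"pics/{n}0.png",robot.grab_frame(n)); print(n,robot.get_calibration(n))
print(robot.get_calibration("wrist")); o=robot.observe(); print(o)
E
```

```text
pics
top {'vertical_fov': 49.18194230877812, 'cx': 310.01079606250335, 'cy': 237.76870312491806, 'k1': -0.0496168575866235, 'rvec': array([ 2.19208294, -2.14510661,  0.06630043]), 'tvec': array([0.01739507, 0.43035564, 1.19202385])}
side {'vertical_fov': 55.61397022059509, 'cx': 320.49433656734954, 'cy': 240.2156489204097, 'k1': 0.02425654942254145, 'rvec': array([ 0.87913308, -2.42314975,  1.19648188]), 'tvec': array([0.34269884, 0.19857829, 0.63381316])}
{'vertical_fov': 67.35762091718821, 'cx': 326.58708866191944, 'cy': 237.12122893686876, 'k1': -0.04005644172888548, 'rvec': array([-2.37786341,  1.63945888,  0.24737931]), 'tvec': array([-0.59930898, -0.03632168,  0.37983424])}
{'time': 0.1, 'q': array([-8.16303920e+01,  5.99579709e+00,  5.53167481e+00,  8.96039509e+01,
       -1.78273403e-03,  7.75255614e+01]), 'qvel': array([-0.0536767 , -0.14273573,  0.12727858, -0.1214564 , -0.05786827,
        0.06179926]), 'joint_torque': array([ 6.16433797e-03, -5.58207929e+01,  5.04720676e+01,  1.29611857e-02,
       -2.43765608e-04, -2.84372184e-06]), 'tool_pos': array([ 0.21345486, -0.56052251,  0.30319543]), 'tcp_rot': array([-1.79933149e+02, -1.29634323e-02,  2.08440401e+01]), 'ft_force': array([-0.56457289,  0.41016069, -0.11771215]), 'torque': array([ 0.00964699, -0.02981151, -0.00652599]), 'gripper_force': 0.0, 'gripper_width': 0.08561173627948827}
```

View pics/top0.png

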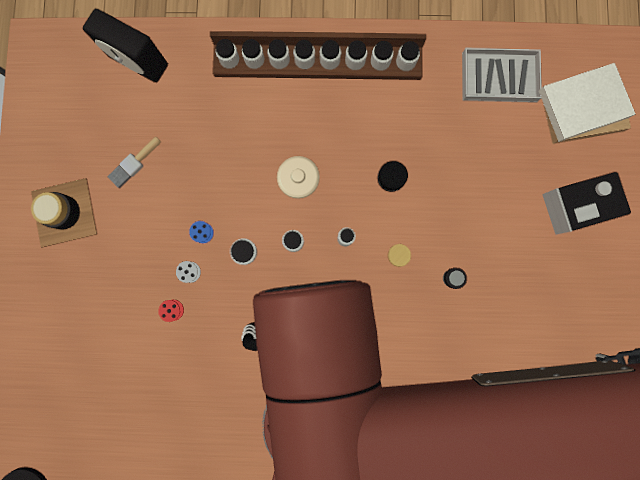

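View pics/side0.png

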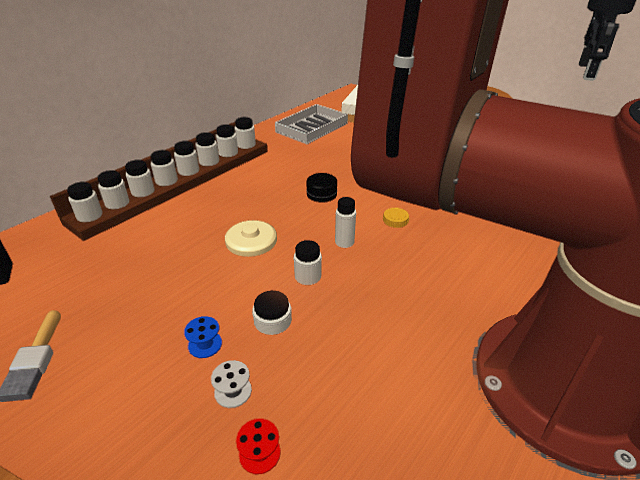

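The top view (up is +x, left is +y) shows the lid at (298,177) and, on its right, the weight at (392,176).

Candidates for each thing I need:
- **Spool:** blue (201,231), steel (187,271), red (171,310). I choose steel.
- **Canisters:** tall (346,236), medium (292,240), squat (243,251), plus the fixed rack stock. By size the tall one is slimmest and the squat one widest.
- **Weight:** disc (392,176), loupe (455,278), and a black thing at (250,336).
- **Cap:** brass disc (399,255), and a brass-topped jar at (47,208).

Next is an overview with the wrist camera.

```bash
cat > h.py <<'E'
import numpy as np, cv2
from plant import robot
def ray(c,uv):
    f=240/np.tan(np.radians(c["vertical_fov"]/2))
    K=np.array([[f,0,c["cx"]],[0,f,c["cy"]],[0,0,1]])
    p=cv2.undistortPoints(np.array(uv,float).reshape(-1,1,2),K,np.array([c["k1"],0,0,0.])).reshape(-1,2)
    R=cv2.Rodrigues(c["rvec"])[0]
    d=np.c_[p,np.ones(len(p))]@R
    return -R.T@c["tvec"],d
def plane(c,uv,z):
    o,d=ray(c,uv); return (o+d*((z-o[2])/d[:,2])[:,None])[:,:2]
def circ(c,mask,z,seed):
    """outline of the mask's blob at pixel seed, cast on plane z: centre, diameter"""
    n,l=cv2.connectedComponents(mask.astype(np.uint8))
    b=(l==l[seed[1],seed[0]]).astype(np.uint8)
    k=max(cv2.findContours(b,cv2.RETR_EXTERNAL,cv2.CHAIN_APPROX_NONE)[0],key=cv2.contourArea)
    p=(plane(c,k.reshape(-1,2),z)*1e3).astype(np.float32)
    (x,y),(a,b2),_=cv2.fitEllipse(p)
    return np.round([x,y,a,b2],1)
def shot(n):
    c=robot.get_calibration(n); return c,robot.grab_frame(n)
E
python3 - <<'E'
from h import *
robot.move_pose([0.47,0.03,0.38],[180,0,90])
c,im=shot("wrist"); cv2.imwrite("pics/w1.png",im)
np.save("w1.npy",c,allow_pickle=True)
c2,im=shot("top"); cv2.imwrite("pics/t1.png",im)
print(ray(c,[[320,240]]),robot.observe()["time"],robot.observe()["tool_pos"])
E
```

```text
(array([0.47145951, 0.10429903, 0.44922263]), array([[-0.0190554 , -0.29970483, -0.95405048]])) 2.5083 [0.47011681 0.0293651  0.37980774]
```

View pics/w1.png

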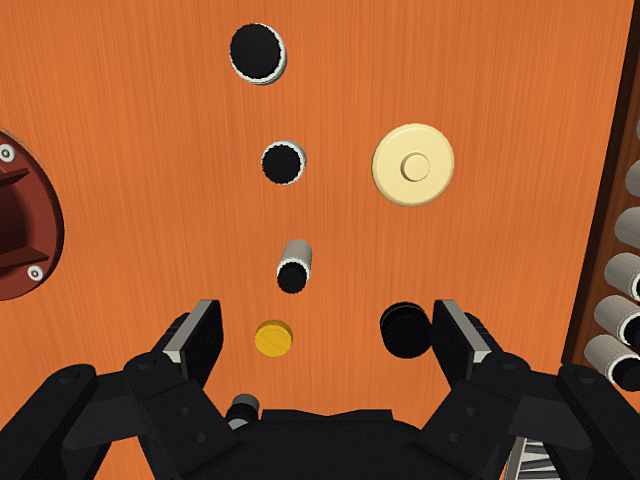

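The wrist view (up is +y, right is +x) shows squat (257,53), medium (283,162), tall cap (292,276), brass cap (273,338), lid (414,165) and weight (405,329). The weight is partly hidden by a finger, so I'll take two clearer shots and measure from them.

Run:
```python
from h import *
for i,p in enumerate([[0.47,-0.11,0.36],[0.44,0.16,0.36]]):
    robot.move_pose(p,[180,0,90]); robot.pause(.3)
    c,im=shot("wrist"); np.save(f"w{i+2}.npy",c,allow_pickle=True); cv2.imwrite(f"pics/w{i+2}.png",im)
c,im=shot("top");np.save("t2.npy",c,allow_pickle=True);cv2.imwrite("pics/t2.png",im)
a=cv2.imread("pics/w2.png");b=cv2.imread("pics/w3.png")
cv2.imwrite("pics/both.png",cv2.resize(np.hstack([a,b]),(800,300),interpolation=cv2.INTER_AREA))
print(robot.observe()["time"])
```

```text
4.9417
```

View pics/both.png

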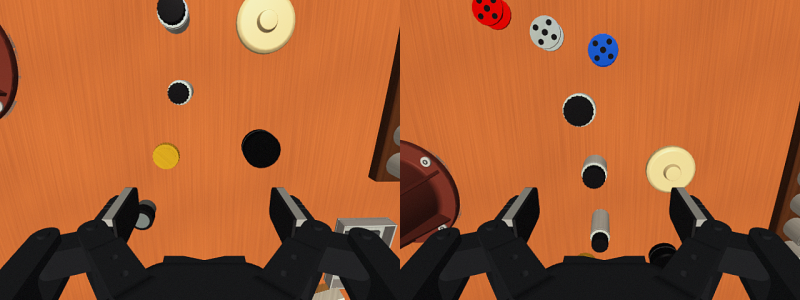

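w2 shows the tall cap at about (286,148), brass at (265,250) and weight at (418,238). w3 shows squat at about (285,176), the steel spool at (232,51) between red and blue, and the lid at (432,270). I'll put each one directly under the camera for a close, unbiased measurement.

Run:
```python
from h import *
c2=np.load("w2.npy",allow_pickle=True).item();c3=np.load("w3.npy",allow_pickle=True).item()
A={"weight":(c2,(418,238),.03),"cap":(c2,(265,250),.016),"tall":(c2,(286,148),.095),
"lid":(c3,(432,270),.018),"squat":(c3,(285,176),.042),"spool":(c3,(232,51),.036)}
tiles=[];D={}
for k,(c,p,z) in A.items():
    x,y=plane(c,[p],z)[0]; xt=max(x,.40) if k!="spool" else max(x,.36)
    try: robot.move_pose([xt,y-.075,.30],[180,0,90])
    except robot.IKError: print("ik",k,x,y); robot.move_pose([.42,y-.075,.30],[180,0,90])
    robot.pause(.3); cc,im=shot("wrist"); 
    o,d=ray(cc,[[320,240]]); 
    # pixel of approx position
    f=240/np.tan(np.radians(cc["vertical_fov"]/2));K=np.array([[f,0,cc["cx"]],[0,f,cc["cy"]],[0,0,1]])
    u=cv2.projectPoints(np.array([[x,y,z]]),cc["rvec"],cc["tvec"],K,np.array([cc["k1"],0,0,0.]))[0].ravel()
    D[k]=dict(c=cc,u=u,xy=(x,y)); cv2.imwrite(f"pics/n_{k}.png",im)
    print(k,np.round([x,y],4),u.round(),o[:2].round(3))
    U=np.clip(u.astype(int),[100,100],[540,380]); tiles.append(im[U[1]-100:U[1]+100,U[0]-100:U[0]+100])
np.save("D.npy",D,allow_pickle=True)
cv2.imwrite("pics/tiles.png",np.vstack([np.hstack(tiles[:3]),np.hstack(tiles[3:])]))
print(robot.observe()["time"],robot.tip_reach,robot.observe()["gripper_width"])
```

```text
weight [ 0.578  -0.1574] [325. 128.] [ 0.579 -0.157]
cap [ 0.3967 -0.1771] [321. 128.] [ 0.402 -0.177]
tall [ 0.4347 -0.0521] [325. 126.] [ 0.436 -0.053]
lid [0.5713 0.0659] [325. 127.] [0.572 0.065]
squat [0.397  0.1844] [321. 127.] [0.402 0.184]
spool [0.3473 0.3085] [310. 127.] [0.362 0.308]
12.1 0.0726 0.08516352169257047
```

View pics/tiles.png

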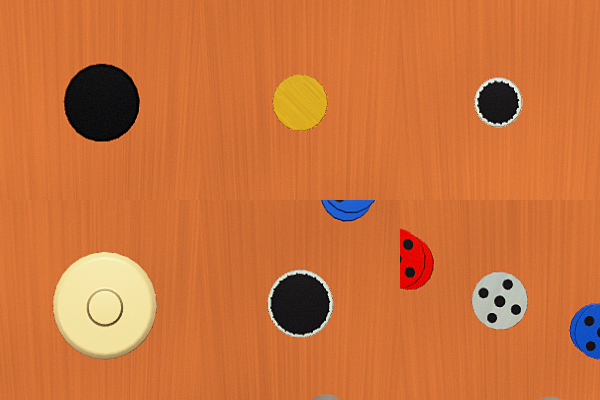

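Every choice is confirmed, each centred in its crop: plain black weight, brass cap, slim canister, cream lid, squat canister and grey steel spool. Next I fit the outlines.

```bash
cat >> h.py <<'E'
Z=dict(weight=.0345,cap=.014,tall=.04,lid=.009,squat=.028,spool=.036)
def mask(im):
    h,s,v=cv2.split(cv2.cvtColor(cv2.GaussianBlur(im,(3,3),0),cv2.COLOR_BGR2HSV))
    m=~((h>=4)&(h<=16)&(s>110)&(v>90))
    return cv2.morphologyEx(m.astype(np.uint8),cv2.MORPH_OPEN,np.ones((3,3)))
E
python3 - <<'E'
from h import *
D=np.load("D.npy",allow_pickle=True).item();P={}
for k,d in D.items():
    im=cv2.imread(f"pics/n_{k}.png"); r=circ(d["c"],mask(im),Z[k],d["u"].astype(int)); print(k,r); P[k]=r[:2]/1e3
w,l=P["weight"],P["lid"]; e=(l-w)/np.linalg.norm(l-w)
print("dist",np.linalg.norm(l-w),np.degrees(np.arctan2(-e[0],e[1])))
m=(w+l)/2; l2=m+.11*e; w2=m-.11*e
n=np.array([e[1],-e[0]]); n*=np.sign(n[0])
P.update(weight_t=w2,tall_t=m,spool_t=m+.22*e,squat_t=m+.11*n)
for k in P: print(k,P[k].round(4),np.linalg.norm(P[k]).round(3))
np.save("P.npy",P,allow_pickle=True)
c=np.load("t2.npy",allow_pickle=True).item(); im=cv2.imread("pics/t2.png")
for k,s in dict(weight=(392,176),lid=(298,177)).items(): print("top",k,circ(c,mask(im),Z[k],s))
E
```

```text
weight [ 579.3 -160.1   65.9   66.1]
cap [ 396.1 -178.8   50.8   50.9]
tall [432.5 -53.4  41.4  41.5]
lid [575.1  60.2  98.1  98.3]
squat [396.5 181.8  58.8  59.1]
spool [346.4 308.5  48.5  48.8]
dist 0.22034003267676983 1.0922066492403235
weight [ 0.5793 -0.1601] 0.601
cap [ 0.3961 -0.1788] 0.435
tall [ 0.4325 -0.0534] 0.436
lid [0.5751 0.0602] 0.578
squat [0.3965 0.1818] 0.436
spool [0.3464 0.3085] 0.464
weight_t [ 0.5793 -0.1599] 0.601
tall_t [ 0.5772 -0.0499] 0.579
spool_t [0.573 0.17 ] 0.598
squat_t [ 0.6872 -0.0479] 0.689
top weight [ 574.9 -159.2   64.6   71.7]
top lid [573.8  59.3 100.9 102.3]
```

```bash
cat >> h.py <<'E'
RPY=[180,0,90]
def st(s=""):
    o=robot.observe(); print(s,"t%.1f"%o["time"],o["tool_pos"].round(4),"w%.4f"%o["gripper_width"],"gf%.1f"%o["gripper_force"],o["ft_force"].round(1))
def pick(xy,z,opening,zup=.2):
    x,y=xy
    robot.move_pose([x,y,zup],RPY); robot.set_gripper(opening)
    robot.line_to([x,y,z+.03],vel=.2)
    g=robot.line_to([x,y,z],vel=.06,guard=8); robot.pause(.1); st(f"down {g}")
    robot.set_gripper(0); st("grip")
    robot.line_to([x,y,zup],vel=.2); st("up")
def place(xy,z,opening,zup=.2):
    """z: TCP height at pick level of support; goes down with a guard to just past it"""
    x,y=xy
    robot.move_pose([x,y,zup],RPY); robot.line_to([x,y,z+.02],vel=.2); robot.pause(.15)
    g=robot.line_to([x,y,z-.002],vel=.03,guard=3); robot.pause(.1); st(f"placed {g}")
    robot.set_gripper(opening); robot.pause(.1); st("open")
    robot.line_to([x,y,zup],vel=.2)
def near(k,xy,tag):
    x,y=xy; robot.move_pose([x,y-.075,.30],RPY); robot.pause(.3)
    c,im=shot("wrist"); cv2.imwrite(f"pics/{tag}.png",im); return c,im
E
python3 - <<'E'
from h import *
P=np.load("P.npy",allow_pickle=True).item()
pick(P["cap"],.072,.075)
cv2.imwrite("pics/g_cap.png",robot.grab_frame("wrist"))
E
```

```text
down False t15.3 [ 0.3963 -0.179   0.0723] w0.0751 gf0.0 [-0.4  0.1  0.9]
grip t15.7 [ 0.3965 -0.1791  0.0729] w0.0498 gf62.0 [-1.4  1.5  6.4]
up t16.5 [ 0.3957 -0.1785  0.1987] w0.0497 gf62.1 [-0.1 -0.1 -0.3]
```

View pics/g_cap.png

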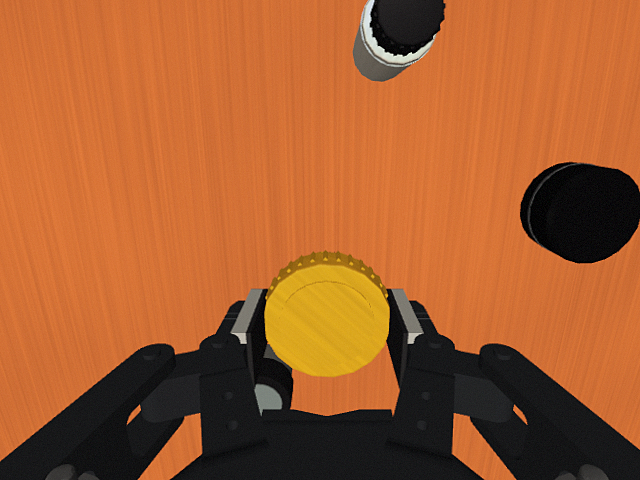

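The brass cap is held level at (327,315) and centred between the pads. Now I place it.

Run:
```python
from h import *
P=np.load("P.npy",allow_pickle=True).item()
place(P["weight_t"],.110,.066)
c,im=near("cap",P["weight"],"c1")
h,s,v=cv2.split(cv2.cvtColor(im,cv2.COLOR_BGR2HSV))
br=((h>17)&(h<35)&(s>90)).astype(np.uint8)
b=cv2.morphologyEx(br,cv2.MORPH_OPEN,np.ones((5,5)))
n,l,stt,ce=cv2.connectedComponentsWithStats(b); 
i=min(range(1,n),key=lambda i:np.hypot(*(ce[i]-[325,130]))+(stt[i,4]<500)*1e4)
print(circ(c,b,.052,ce[i].astype(int)),circ(c,mask(im),.0345,ce[i].astype(int)))
cv2.imwrite("pics/c1c.png",im[30:230,225:425])
```

```text
placed True t18.6 [ 0.5791 -0.1598  0.1109] w0.0496 gf62.2 [-1.   0.3  5. ]
open t19.1 [ 0.5786 -0.1596  0.1103] w0.0659 gf0.0 [-0.7 -0.1 -0. ]
[ 580.  -159.5   51.    51.1] [ 579.3 -160.1   65.9   66.2]
```

View pics/c1c.png

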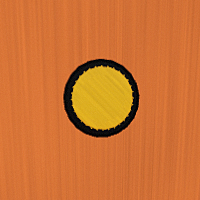

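The cap is within 1 mm of the weight's centre, (107,98) in the crop, and the weight hasn't moved. Measured x reads about 1 mm above TCP x, so I'll allow for that. Tall canister next.

Run:
```python
from h import *
P=np.load("P.npy",allow_pickle=True).item();D=np.load("D.npy",allow_pickle=True).item()
d=D["tall"];r=circ(d["c"],mask(cv2.imread("pics/n_tall.png")),.073,d["u"].astype(int));print(r)
b=np.array([-.001,0])
pick(r[:2]/1e3+b,.108,.07,.23)
place(P["tall_t"]+b,.108,.06,.23)
c,im=near("tall",P["tall_t"],"ta1"); print(circ(c,mask(im),.073,(325,127)),"want",P["tall_t"])
pick(P["spool"]+b,.073,.066)
cv2.imwrite("pics/g_sp.png",robot.grab_frame("wrist"))
```

```text
[432.8 -53.4  37.2  37.4]
down False t23.1 [ 0.432  -0.0535  0.1083] w0.0697 gf0.0 [-0.4 -0.1 -0.7]
grip t23.5 [ 0.4321 -0.0535  0.1085] w0.0368 gf59.9 [-0.6 -0.2  3.7]
up t24.3 [ 0.4314 -0.0532  0.2287] w0.0367 gf60.0 [ 0.3 -0.1 -0.7]
placed True t26.5 [ 0.5759 -0.0499  0.1085] w0.0368 gf60.0 [-0.3  0.1  5.2]
open t26.9 [ 0.5754 -0.0497  0.1079] w0.0600 gf0.0 [ 0.4 -0.3 -0.1]
[576.8 -49.8  37.2  37.4] want [ 0.5772  -0.04995]
down False t32.0 [0.3456 0.3086 0.0733] w0.0663 gf0.0 [ 0.  -0.   0.4]
grip t32.3 [0.3457 0.3086 0.0739] w0.0470 gf68.3 [-2.5 -1.8  6. ]
up t33.1 [0.345  0.3083 0.1987] w0.0474 gf68.6 [ 0.8  1.2 -1.5]
```

View pics/g_sp.png

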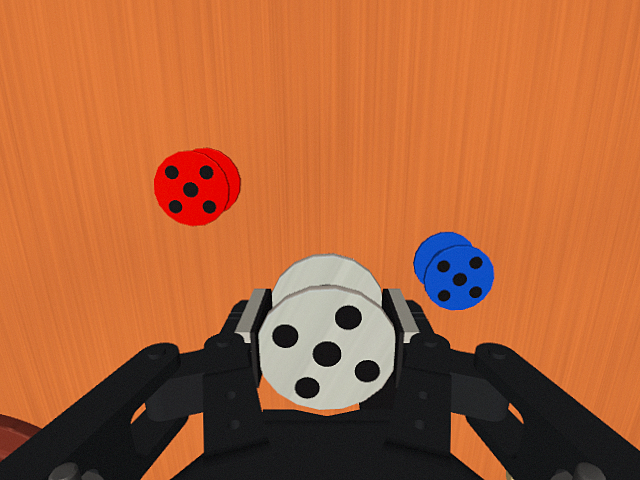

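The steel spool is held upright at (327,350), and red and blue are undisturbed. I'll place it, then pick and place the squat canister, then measure everything.

Run:
```python
from h import *
P=np.load("P.npy",allow_pickle=True).item()
b=np.array([-.001,0])
place(P["spool_t"]+b,.0735,.064)
c,im=near("spool",P["spool_t"],"sp1"); print(circ(c,mask(im),.036,(325,127)),"want",P["spool_t"])
pick(P["squat"]+b,.074,.075)
place(P["squat_t"]+b,.0745,.074)
c,im=near("squat",P["squat_t"],"sq1"); print(circ(c,mask(im),.028,(325,127)),"want",P["squat_t"])
for k in ("tall","lid","weight"):
    key=k if k!="tall" else "tall_t"
    c,im=near(k,P[key],"f_"+k); print(k,circ(c,mask(im),Z[k] if k!="tall" else .073,(325,127)),P[key])
robot.move_pose([.42,-.3,.35],RPY); st()
for n in ("top","side"): cv2.imwrite(f"pics/f_{n}.png",robot.grab_frame(n))
```

```text
placed True t35.7 [0.5717 0.1699 0.074 ] w0.0472 gf69.4 [ 0.6 -0.8  4.8]
open t36.1 [0.571  0.1699 0.0733] w0.0642 gf0.0 [0.7 0.7 0. ]
[572.7 169.8  48.3  48.6] want [0.57300648 0.17001003]
down False t40.4 [0.3957 0.1818 0.0743] w0.0751 gf0.0 [0.4 0.5 0.6]
grip t40.6 [0.396  0.1819 0.0748] w0.0582 gf64.5 [-1.2  0.6  5.7]
up t41.4 [0.395  0.1817 0.1987] w0.0580 gf64.3 [-0.7  0.7 -1.5]
placed True t44.4 [ 0.6859 -0.0478  0.0749] w0.0583 gf64.4 [0.4 0.9 5.2]
open t44.8 [ 0.6852 -0.0476  0.074 ] w0.0741 gf0.0 [ 0.3 -0.2 -0.1]
[686.8 -47.7  59.   59.1] want [ 0.68718001 -0.04785324]
tall [576.8 -49.8  37.4  37.5] [ 0.5772  -0.04995]
lid [575.1  60.2  98.2  98.4] [0.5751 0.0602]
weight [ 579.2 -160.    66.    66.2] [ 0.5793 -0.1601]
 t50.2 [ 0.4206 -0.2999  0.3498] w0.0742 gf0.0 [ 1.   0.1 -0.5]
```

View pics/f_side.png

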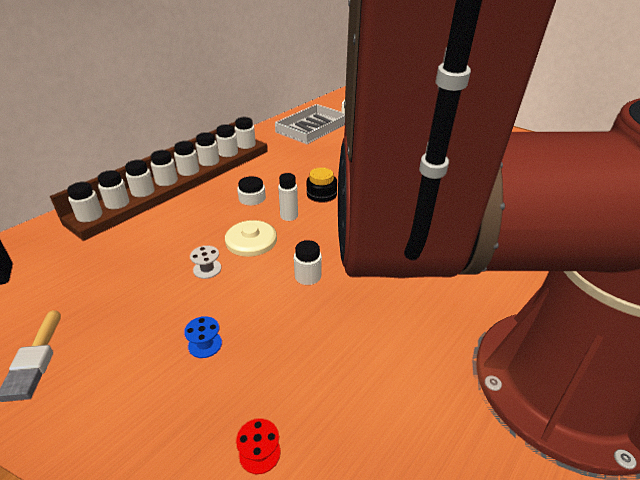

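View pics/f_top.png

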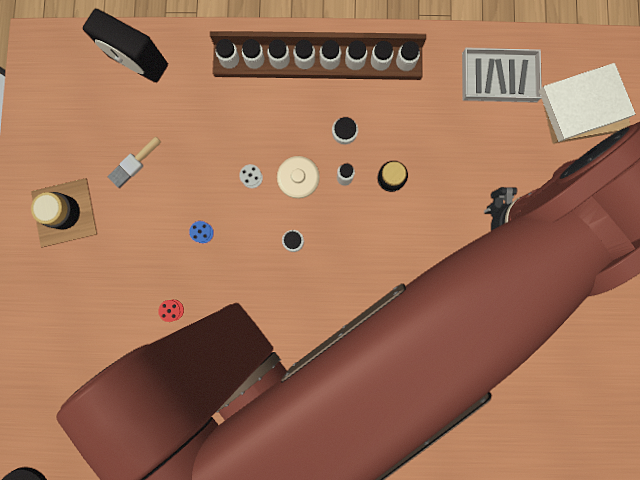

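Both views show all of it upright: spool (251,176), lid (298,177), tall (345,173) and the capped weight (393,176) in one row, with squat (345,130) behind tall. The medium canister is untouched at (292,240), and every placing is within 1 mm of its target.

```bash
python3 -c "
from plant import robot
robot.pause(.3); print(robot.job_done())"
```

```text
the job is handed in; nothing more can be done
None
```

I handed the job in at about 50 s with everything set out as asked: the cap sits within about 1 mm of the weight's centre, the row and the squat canister are within about 1 mm of even 110 mm spacing, and the weight and lid did not move.

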